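Snap the spice tubes into the tilted clip rack

ROBOT

A 6-joint arm with a two-finger parallel gripper is mounted at the origin on a cart in front of the work surface, level with it; the furniture and walls round the work are solid. World frame = base frame: x ahead of the robot, y to its left, z up, the work surface at z = 0. Lengths are in m, angles in rad, forces in N, time in s.
With the tool pointing down it reaches from about 0.35 to 0.975 m from the base axis. Payload 4.9 kg.
Tool frame: the origin (TCP) lies on the mounting face of the last link; the fingertips stand 173 mm ahead of it and the grasp point (between the pads) lies 155 mm ahead of it (tcp_to_grasp is the distance from the TCP to the grasp point, in m); z points along the fingers, y is the line along which they close (so a half turn about z gives the same grasp; the last joint's range is limited). The gripper opens to 85 mm and grips with 20 to 120 N. Pads are 22 mm wide; open, the fingers measure 114 mm over their backs; the gripper's body (76 mm by 85 mm) begins 54 mm behind the grasp point. The pads swing forward as they close: fully open they stand 13 mm farther back than shut.
Start: joints at [1.088, 0.053, 1.613, -0, 1.476, -0.119], TCP at [0.222, 0.584, 0.405] pointing down, gripper open.
Joint ranges: [-3.01, 3.01], [-1.01, 2.22], [0.06, 2.58], [-1.02, 4.17], [0.09, 2.62], [-3.14, 3.14]. Speed limits (rad/s): [2.57, 2.57, 3.14, 3.14, 3.14, 3.14].

INTERFACE

Orientations are given as a rotation vector (axis times angle).
In Python, from station import get_obs, get_image, calibration, finish_job, tcp_to_grasp gives the robot as it stands. The module is installed in compiled form; this text tells all that it offers.
- The arm moves only by the tool arm_command, never from a script. Its argument "plan" is a list that holds one entry, the list of rows, each a list of 6 numbers: the shift along the tool's x, y, z in cm, then the turn, a rotation vector about the tool's x, y, z in rad. A call has 1 to 12 rows; each row is the pose to reach, as a shift and turn from the pose commanded when the call began, along the tool's axes at that moment; what a row does not reach only later rows make up. A row lasts 1/12 s, in which the tool goes at most 41.7 mm and 7.16 degrees, less where a joint would pass 70% of its speed; a pose out of reach is approached as far as the arm can. A call with a gripper value outside its range is refused whole. "gripper" is the closure, from -1 (fully open) to 1 (shut), set as the call begins (left out, the last holds). The fingers move at their own pace and stop on an object; "force" is the grip in N (left out, the last holds). Time passes only in rows, so rows that repeat a pose let the fingers close. It gives the time, the measured TCP pose, the force, the opening and the grip force at its end, in the units of the state.
- get_obs(): the state, without advancing time (a new reading comes with each control period).
- get_image(name): name is "scene" or "top" or "wrist"; returns (picture, depth): 384x512x3 uint8, blue, green, red; 384x512 float32, m along the optical axis (not along the pixel's ray), 0 where there is no reading.
- calibration(name): a dict with "fx", "fy", "cx", "cy" (pixels), "pose" (4x4, takes a point from camera to world coordinates). Camera axes: x right, y up, looking along -z (the intrinsics and any distortion apply to the point x, -y, -z); pixel columns grow to the right and rows downward; lengths in m; the calibration is good to about 2 mm. A picture is of the moment at which its call begins: read the wrist's pose just before it. calibration takes no time and is no camera call; for the wrist camera it gives the pose at the moment of the call.
- finish_job(): hands the job in; it is judged then, once.
The state is a dict: "t": time; "q": joint angles; "dq": joint speeds; "effort": joint torques, N m; "tool_pos": TCP position; "tool_rot": TCP orientation; "contact_force": force on the tool from outside, world axes, zero at the start; "wrist_torque": the same for the moment, N m; "opening": finger opening in m; "grip_force": force on a finger pad.
Only numpy, scipy, OpenCV 4.12 (cv2) and the standard library are available. Lean on these libraries where they do the work, as an engineer would, in place of code of your own. Each camera call takes 0.05 s, during which the arm holds its last target. There are 200 camera calls.

TASK

Put the two loose spice tubes away in the sloping rack: each goes into the pair of spring clips marked with the dot of its cap's colour, cap end up the slope and its middle midway between the two clips, pressed in square to the panel until it has snapped fully home in both clips. The clips are set at different heights, so feel for the click and the firm stop rather than trusting a measured depth, and do not force the tube on once it is home. Leave the mug, the salt mill and the white ramekin where they stand.

Things in the scene. Friction and masses are not known exactly. Their poses are not given: they have to be found in the camera images.
- tube_red: Loose aluminium spice tube with a red cap, lying on the worktop: 26 mm diameter, 153 mm long, about 70 g. Origin on its axis, x along the axis to the cap. Round tube from x = -75 to +50 mm, eight-sided red cap (26 mm across flats) from +50 to +78 mm. Take it round the middle, within 15 mm of the origin: 60 mm there stay free between the clips.
- tube_blue: Loose aluminium spice tube with a blue cap, lying on the worktop: 26 mm diameter, 153 mm long, about 70 g. Origin on its axis, x along the axis to the cap. Round tube from x = -75 to +50 mm, eight-sided blue cap (26 mm across flats) from +50 to +78 mm. Take it round the middle, within 15 mm of the origin: 60 mm there stay free between the clips.
- cap_red (a point): Centre of the end face of the red cap; axes as the tube's.
- cap_blue (a point): Centre of the end face of the blue cap; axes as the tube's.
- clip_red (a point): Station with the red dot (leftmost as you face the panel): point on the panel's face midway between its two spring clips (37 mm up and down the slope), under the line of a seated tube. x up the slope, y to the rack's left, z square out of the face. Home, the tube's axis is 29 to 45 mm out from this point (see panel); once let go it may slide 7 mm down until its cap rests on the upper clip.
- clip_blue (a point): Station with the blue dot (rightmost as you face the panel): point on the panel's face midway between its two spring clips (37 mm up and down the slope), under the line of a seated tube. x up the slope, y to the rack's left, z square out of the face. Home, the tube's axis is 29 to 45 mm out from this point (see panel); once let go it may slide 7 mm down until its cap rests on the upper clip.
- rack: Fixed rack: dark wooden base 150 x 270 x 12 mm, on it a pale panel leaning back; it faces about +y, to the robot's left. Three stations side by side, 80 mm apart: red dot at the left as you face the panel, yellow middle (stays empty), blue right; dots near the upper edge. Origin under the base's centre, z up, x from the panel's low front edge to its back, y to the rack's left.
- mug_a: White mug, 87 x 121 x 96 mm, bystander; origin under its centre.
- salt_mill: Pale wooden mill, 55 mm diameter, 140 mm high, bystander; origin under its centre.
- ramekin_a: Small white ramekin, 69 mm diameter, 42 mm high, bystander; origin under its centre.
- panel: Pale panel 158 (up the slope) x 250 mm, front edge 22 mm high; slope 25 to 44 degrees from level, clamped, varies; upper edge up to 140 mm high. Origin at mid front edge, axes as the clip points'. Clips stand on screw-set bridges: their height differs per station and is NOT measured. Pressing: jaws touch 14 mm before home, snap past 7 mm before home (8 to 15 N), then a firm stop; stay under 25 N.

How it is judged:
By the outcome, as a careful person would: the job done as asked, in the order asked, and still so for the second after the job is handed in, with the robot touching nothing.
It also fails if it takes over 69 s, if anything falls off the work surface, if the arm or the gripper's body presses on something with over 40 N, if the wrist force passes 120 N, or if a joint passes its speed limit or range.

## Working session

There is one attempt and no reset: what is moved stays moved. The work goes in short steps, Python scripts to look and compute and a tool call to move; the robot and the scene stay as the last step left them, time stands still between calls to the robot, and variables do not carry over. Pictures are saved under pics/ and viewed, at most 10 in all, crops included, and the job is handed in when it is done.

Besides the shell and the picture viewer there is one more tool, called after "Emit:" in YAML: its name, and indented under it one key for each argument. arm_command: Moves the arm, as the interface text tells. Its arguments: {"type":"object","properties":{"plan":{"type":"array"},"gripper":{"type":"number"},"force":{"type":"number"}},"required":["plan"]}

```bash
mkdir -p pics
python3 - <<'E'
from station import *
import cv2,numpy as np
print(get_obs(), tcp_to_grasp)
for n in("scene","top"):
    im,d=get_image(n); c=calibration(n); print(n,c)
    cv2.imwrite(f"pics/{n}0.png",im); np.savez(f"{n}0.npz",im=im,d=d,**c)
E
```

```text
{'t': 0.0, 'q': array([ 1.08801087e+00,  5.33540964e-02,  1.61428341e+00,  1.92499912e-05,
        1.47597049e+00, -1.19016671e-01]), 'dq': array([ 1.84260085e-03,  2.89870981e-04, -6.89501949e-05, -1.88056933e-03,
        1.81645532e-03, -1.49458401e-03]), 'effort': array([ 4.52939057e-04, -3.93703830e+01, -3.70167160e+01, -7.23154767e-05,
        7.23327161e-03,  5.11179792e-06]), 'tool_pos': array([0.22225877, 0.58386411, 0.40347069]), 'tool_rot': array([-5.68152567e-01, -3.08916338e+00,  3.01394163e-03]), 'contact_force': array([ 0.51568589,  0.16745093, -1.14916177]), 'wrist_torque': array([0.04349975, 0.00501587, 0.01276243]), 'grip_force': 0.0, 'opening': 0.08539951868158578} 0.1547
scene {'fx': 360.5590717074129, 'fy': 360.5590717074129, 'cx': 256.58443233268514, 'cy': 194.88870203952428, 'pose': array([[ 0.65797478,  0.57036041, -0.49168913, -0.00370748],
       [-0.75302828,  0.49471255, -0.43382934, -0.4513282 ],
       [-0.00419429,  0.65570458,  0.7550059 ,  0.9145178 ],
       [ 0.        ,  0.        ,  0.        ,  1.        ]])}
top {'fx': 462.26019959169054, 'fy': 462.26019959169054, 'cx': 258.8704089152042, 'cy': 189.05616357696246, 'pose': array([[ 2.04357649e-02,  9.91386581e-01, -1.29363931e-01,
         3.64997121e-01],
       [-9.99788691e-01,  2.05519203e-02, -4.37128747e-04,
         2.21070408e-02],
       [ 2.22531363e-03,  1.29345529e-01,  9.91597087e-01,
         1.40774839e+00],
       [ 0.00000000e+00,  0.00000000e+00,  0.00000000e+00,
         1.00000000e+00]])}
```

View pics/scene0.png

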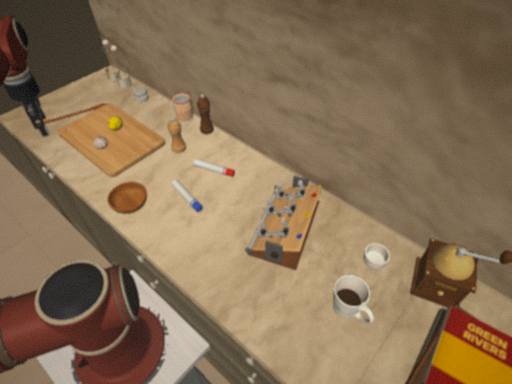

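View pics/top0.png

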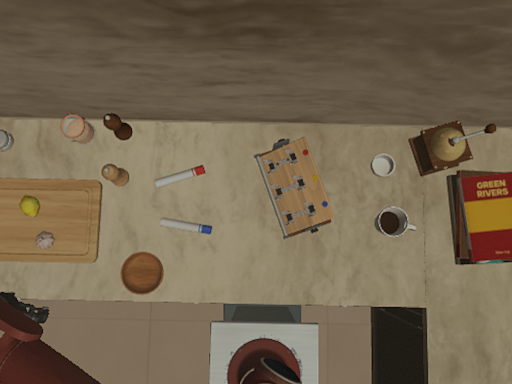

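The scene picture shows the red-capped tube's cap at about (230,172), the blue one's at (197,206), and the rack at (285,220). In the top picture the red tube runs (155,184)→(205,170) and the blue one (161,222)→(212,230). The dots are at red (306,152), yellow (315,178) and blue (324,204).

```bash
cat > h.py <<'E'
import numpy as np,cv2
from scipy.spatial.transform import Rotation as R
def load(n):
    z=np.load(n+".npz"); return z["im"],z["d"],{k:z[k] for k in("fx","fy","cx","cy","pose")}
def pts(d,c):
    v,u=np.mgrid[:d.shape[0],:d.shape[1]]
    P=np.stack([(u-c["cx"])/c["fx"]*d,-(v-c["cy"])/c["fy"]*d,-d],-1)
    return P@c["pose"][:3,:3].T+c["pose"][:3,3]
def ray(u,v,c):
    r=np.array([(u-c["cx"])/c["fx"],-(v-c["cy"])/c["fy"],-1]);return c["pose"][:3,3],c["pose"][:3,:3]@r
def onz(u,v,c,z):
    o,r=ray(u,v,c);return o+r*(z-o[2])/r[2]
def color(im,name):
    h=cv2.cvtColor(im,cv2.COLOR_BGR2HSV)
    H,S,V=[h[...,i].astype(int) for i in range(3)]
    return {"red":((H<6)|(H>173))&(S>150)&(V>80),"blue":(H>100)&(H<130)&(S>120)&(V>60),"yellow":(H>20)&(H<35)&(S>150)&(V>100),"white":(S<70)&(V>150)}[name]
def blobs(m,amin=3):
    n,l,s,c=cv2.connectedComponentsWithStats(m.astype(np.uint8))
    return [(c[i],s[i,4],l==i) for i in range(1,n) if s[i,4]>=amin]
E
python3 - <<'E'
from h import *
for n in("top0","scene0"):
    im,d,c=load(n);P=pts(d,c)
    for k in("red","blue","yellow"):
        for ce,a,m in blobs(color(im,k)):
            p=np.median(P[m&(d>0)],0)
            if 0.2<p[0]<1 and abs(p[1])<.4 and a<400: print(n,k,ce.round(1),a,p.round(4))
    # panel plane
    w=P[140:236,250:335].reshape(-1,3) if n=="top0" else None
    if w is not None:
        sub=P[100:280,140:250]; print("worktop z",np.median(sub[...,2]))
        from numpy.random import default_rng
        g=default_rng(0);best=0
        w=w[(w[:,2]>.03)]
        for _ in range(1500):
            a,b,e=w[g.choice(len(w),3,False)];nn=np.cross(b-a,e-a);l=np.linalg.norm(nn)
            if l<1e-4: continue
            nn/=l; 
            if nn[2]<0: nn=-nn
            if nn[2]<.6: continue
            k=abs((w-a)@nn)<.002
            if k.sum()>best:best=k.sum();K=k
        q=w[K];cc=q.mean(0);nn=np.linalg.svd(q-cc)[2][2];nn*=np.sign(nn[2]);print("plane",cc,nn,np.degrees(np.arccos(nn[2])),best,len(w))
    # tube bodies
    for ce,a,m in blobs(color(im,"white"),60):
        if a<2000:
            p=np.median(P[m],0)
            if 0.2<p[0]<1 and abs(p[1])<.5: print("white",ce.round(1),a,p.round(4))
E
```

```text
top0 red [305.1 151.9] 22 [ 0.648  -0.1089  0.0929]
top0 red [199.5 170.1] 64 [0.6    0.2038 0.0232]
top0 blue [324.4 203.6] 15 [ 0.4978 -0.1648  0.0909]
top0 blue [206.  229.3] 61 [0.4217 0.1779 0.0243]
top0 yellow [314.7 177.7] 26 [ 0.5722 -0.1381  0.0917]
worktop z -0.00021108754773935257
plane [ 0.55576368 -0.09397004  0.06596464] [-0.16814509  0.43631144  0.88394545] 27.877973815181992 1701 4179
white [381.7 165. ] 285 [ 0.6296 -0.3508  0.0083]
white [125.1 252. ] 91 [ 0.3517  0.4236 -0.0014]
white [340.9 282.8] 65 [ 0.2704 -0.2289 -0.0006]
white [348.9 302.5] 65 [ 0.2143 -0.2529 -0.0009]
scene0 red [229.5 172. ] 42 [0.5949 0.2009 0.0218]
scene0 red [313.2 194.8] 4 [ 0.6443 -0.1077  0.0918]
scene0 blue [196.5 205.9] 45 [0.4159 0.173  0.0246]
scene0 blue [299.2 235.8] 6 [ 0.4952 -0.1663  0.0943]
scene0 yellow [307.  214.5] 18 [ 0.5698 -0.138   0.0932]
white [208.  165.5] 254 [0.5709 0.2834 0.0222]
white [182.8 191.4] 253 [0.4291 0.2571 0.0239]
white [257.5 229.2] 133 [ 0.4668 -0.0444  0.0278]
white [375.9 255.6] 511 [ 0.6331 -0.3471  0.0221]
white [352.9 297.3] 978 [ 0.4476 -0.3675  0.0715]
```

```bash
cat >> h.py <<'E'
def rotyaw(xdir,z):
    z=np.array(z)/np.linalg.norm(z);x=np.array(xdir)-np.dot(xdir,z)*z;x/=np.linalg.norm(x)
    return np.column_stack([x,np.cross(z,x),z])
def delta(o,p,Rt):
    R0=R.from_rotvec(o["tool_rot"]).as_matrix()
    return ((R0.T@(np.array(p)-o["tool_pos"]))*100).round(2).tolist(), R.from_matrix(R0.T@Rt).as_rotvec().round(4).tolist()
E
python3 - <<'E'
from h import *; from station import *
o=get_obs();c=calibration("wrist");R0=R.from_rotvec(o["tool_rot"]).as_matrix()
print("cam in tool",R0.T@(c["pose"][:3,3]-o["tool_pos"]),(R0.T@c["pose"][:3,:3]).round(3),c["fx"],c["cx"],c["cy"])
t=R0.T@(c["pose"][:3,3]-o["tool_pos"])
Rt=rotyaw([np.cos(np.radians(104)),np.sin(np.radians(104)),0],[0,0,-1])
ct=Rt@R0.T@c["pose"][:3,:3]@[0,0,-1];print("view dir",ct)
# place the camera so that the tubes' mid lies on the optical axis at depth 
mid=np.array([.504,.245,.013]);cam=mid-ct*.33/abs(ct[2])
tp=cam-Rt@t;print(tp,delta(o,tp,Rt))
E
```

```text
cam in tool [ 0.08327843 -0.00055813  0.03048084] [[-0.001  0.948  0.318]
 [ 1.     0.001 -0.   ]
 [-0.     0.318 -0.948]] 277.0282179233922 255.01429596633713 188.4091243407641
view dir [ 0.07704278 -0.30883131 -0.94799137]
[0.4978695  0.27183587 0.37348084] ([-36.86, -19.35, 3.04], [-0.0018, 0.0007, 0.9626])
```

Emit:
arm_command:
  plan:
    - [[-36.9,-19.3,3,0,0,0.963],[-36.9,-19.3,3,0,0,0.963],[-36.9,-19.3,3,0,0,0.963],[-36.9,-19.3,3,0,0,0.963],[-36.9,-19.3,3,0,0,0.963],[-36.9,-19.3,3,0,0,0.963],[-36.9,-19.3,3,0,0,0.963],[-36.9,-19.3,3,0,0,0.963],[-36.9,-19.3,3,0,0,0.963],[-36.9,-19.3,3,0,0,0.963],[-36.9,-19.3,3,0,0,0.963],[-36.9,-19.3,3,0,0,0.963]]
  gripper: -1

```text
t: 1.1
tool_pos: [0.4996, 0.2707, 0.3738]
tool_rot: [-1.939, -2.471, 0.002]
contact_force: [0.5, 0.4, -0.3]
opening: 0.0852
grip_force: 0.0
```

```bash
cat > snap.py <<'E'
import sys;from h import *; from station import *
n=sys.argv[1]; c=calibration("wrist"); im,d=get_image("wrist"); o=get_obs(); print(o["t"],o["tool_pos"],o["tool_rot"],abs(o["dq"]).max(),o["contact_force"])
cv2.imwrite(f"pics/{n}.png",im); np.savez(n+".npz",im=im,d=d,**c)
E
python3 snap.py w1
```

```text
1.15 [0.49876653 0.27181939 0.37406198] [-1.93616319e+00 -2.47253899e+00  1.46282751e-03] 0.042142861514941024 [ 0.2871106   0.09699474 -0.55146836]
```

View pics/w1.png

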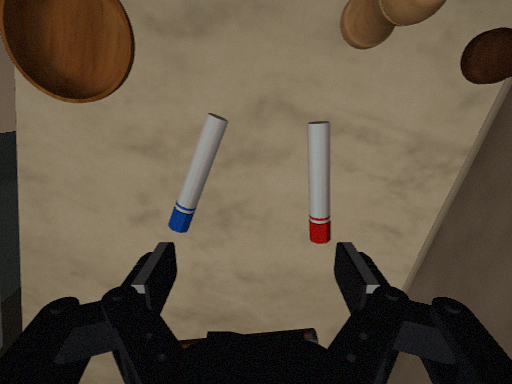

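Wrist view: the blue tube runs (217,117)→(180,225) and the red one (319,123)→(320,236), with caps toward the gripper.

```bash
cat > tubes.py <<'E'
import sys;from h import *
im,d,c=load(sys.argv[1]);P=pts(d,c)
m=(P[...,2]>.013)&(P[...,2]<.04)&(abs(P[...,0]-.5)<.18)&(abs(P[...,1]-.24)<.16)&(d>0)
m[240:]=0
for ce,a,k in blobs(m,300):
    q=P[k]; print(ce.round(1),a,"zmax",np.percentile(q[:,2],98).round(4))
    q=q[q[:,2]>.017]
    # silhouette axis: rows' mid columns, cast on z=13mm
    rows=np.where(k.any(1))[0][8:-8]
    ax=np.array([onz(np.mean(np.where(k[r])[0]),r,c,.013) for r in rows])
    cen=ax.mean(0);v=np.linalg.svd(ax-cen)[2][0];v*=-np.sign(v[1])
    s=(q-cen)@v; lo,hi=np.percentile(s,[.5,99.5])
    org=cen+v*((lo+hi)/2-.0015)
    print("len",hi-lo,"origin",org.round(4),"dir yaw",np.degrees(np.arctan2(v[1],v[0])).round(2),
      "depth-mean perp",np.dot(q.mean(0)-cen,[-v[1],v[0],0]).round(4))
E
python3 tubes.py w1
```

```text
[197.7 172.4] 2567 zmax 0.0271
len 0.15155377501944856 origin [0.4305 0.2442 0.013 ] dir yaw -98.89 depth-mean perp 0.0007
[319.3 179.9] 2437 zmax 0.027
len 0.14750477420249997 origin [0.5798 0.2708 0.013 ] dir yaw -71.28 depth-mean perp -0.0017
```

```bash
sed -i 's/m\[240:\]=0/m[245:]=0/' tubes.py; python3 tubes.py w1
python3 - <<'E'
from h import *; from station import *
o=get_obs()
yw=np.radians(110.4)
Rt=rotyaw([np.cos(yw),np.sin(yw),0],[0,0,-1])
t=np.array([.0833,-.0006,.0305]); v=Rt@np.array([-.318,0,.948])
tp=np.array([.55,-.085,.07])-v*.30-Rt@t
print(v,tp,delta(o,tp,Rt))
E
```

```text
[197.7 172.4] 2567 zmax 0.0271
len 0.15155377501944856 origin [0.4305 0.2442 0.013 ] dir yaw -98.89 depth-mean perp 0.0007
[319.3 181.3] 2496 zmax 0.027
len 0.15196519074378137 origin [0.5805 0.2687 0.013 ] dir yaw -71.23 depth-mean perp -0.0017
[ 0.11084591 -0.29805567 -0.948     ] [ 0.54634465 -0.07344974  0.3849    ] ([-34.66, -3.66, -1.09], [-0.0014, -0.0004, -0.1139])
```

Emit:
arm_command:
  plan:
    - [[-34.7,-3.7,-1.1,0,0,-0.114],[-34.7,-3.7,-1.1,0,0,-0.114],[-34.7,-3.7,-1.1,0,0,-0.114],[-34.7,-3.7,-1.1,0,0,-0.114],[-34.7,-3.7,-1.1,0,0,-0.114],[-34.7,-3.7,-1.1,0,0,-0.114],[-34.7,-3.7,-1.1,0,0,-0.114],[-34.7,-3.7,-1.1,0,0,-0.114],[-34.7,-3.7,-1.1,0,0,-0.114],[-34.7,-3.7,-1.1,0,0,-0.114],[-34.7,-3.7,-1.1,0,0,-0.114],[-34.7,-3.7,-1.1,0,0,-0.114]]

```text
t: 2.15
tool_pos: [0.5464, -0.0715, 0.3855]
tool_rot: [-1.787, -2.583, -0.001]
contact_force: [-0.5, 0.0, -0.4]
opening: 0.0853
grip_force: 0.0
```

```bash
python3 snap.py w2
```

```text
2.2 [ 0.54636043 -0.07133893  0.38553445] [-1.78673969e+00 -2.58329836e+00 -4.96936949e-04] 0.0040372163618843954 [-0.29533977  0.44865938  0.25709582]
```

View pics/w2.png

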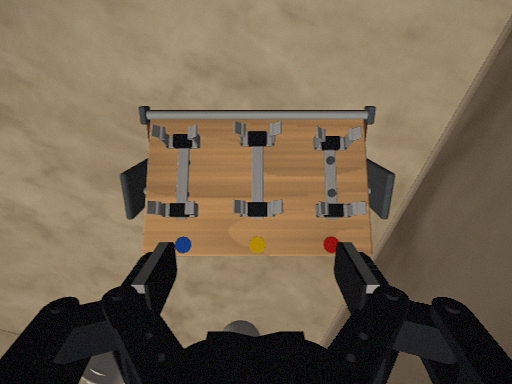

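Rack view: dots at blue (183,244), yellow (257,245) and red (332,244). The clip blocks are at blue (183,141)/(180,210) and red (333,143)/(333,211).

Run:
```python
from h import *
im,d,c=load("w2");P=pts(d,c)
reg=np.zeros(d.shape,bool);reg[122:252,152:366]=1
h=cv2.cvtColor(im,cv2.COLOR_BGR2HSV);wood=reg&(h[...,1]>90)&(h[...,2]>90)&(d>0)
q=P[wood];
for _ in range(6):
    cc=q.mean(0);n=np.linalg.svd(q-cc,full_matrices=False)[2][2];n*=np.sign(n[2]);r=(P[wood]-cc)@n;q=P[wood][abs(r)<.003]
print("n",n,"slope",np.degrees(np.arccos(n[2])),"cc",cc,len(q),wood.sum())
D={}
for k in("red","yellow","blue"):
    b=[x for x in blobs(color(im,k)&reg,20)];ce=max(b,key=lambda x:x[1])[0];o,r=ray(*ce,c);D[k]=o+r*((cc-o)@n)/(r@n);print(k,ce,D[k])
y=D["red"]-D["blue"];print("dot dist",np.linalg.norm(y));y-=n*(y@n);y/=np.linalg.norm(y);x=np.cross(y,n)
print("x",x,"y",y)
M=np.array([x,y,n])
L=(P-D["yellow"])@M.T
print("panel x extent (wood) near yellow cols", np.percentile(L[wood&(abs(L[...,2])<.004)][:,0],[.2,99.8]),np.percentile(L[wood&(abs(L[...,2])<.004)][:,1],[.2,99.8]))
dark=reg&(h[...,2]<60)
for ce,a,k in blobs(dark,60): print("dark",ce.round(1),a,np.median(L[k],0).round(4),L[k].min(0).round(4),L[k].max(0).round(4))
# raised parts by station
for k,yy in(("red",.08),("yellow",0),("blue",-.08)):
    s=reg&(abs(L[...,1]-yy)<.035)&(L[...,2]>.012)&(L[...,2]<.06)
    for ce,a,kk in blobs(s,40): print(k,ce.round(1),a,"mean",np.median(L[kk],0).round(4),"x,y,z rng",np.percentile(L[kk],[3,97],axis=0).round(4).tolist())
np.savez("panel.npz",M=M,D=D["yellow"],red=D["red"],blue=D["blue"])
```

```text
n [-0.16273803  0.43319526  0.88648644] slope 27.564998708941257 cc [ 0.55479479 -0.08543619  0.06268396] 20750 21009
red [330.39534884 243.88953488] [ 0.64557241 -0.10820236  0.09047363]
yellow [256.80203046 244.16243655] [ 0.57129978 -0.13640621  0.09062118]
blue [182.36597938 244.25773196] [ 0.49611915 -0.16477335  0.09068182]
dot dist 0.1598017406102794
x [ 0.31438706 -0.8288671   0.46275274] y [ 0.93524174  0.35400734 -0.00130278]
panel x extent (wood) near yellow cols [-0.13908529  0.00733085] [-0.11836896  0.12294239]
dark [257. 138.] 280 [-0.1086  0.0004  0.031 ] [-0.1168 -0.0089  0.0256] [-0.1022  0.0097  0.0332]
dark [181.2 141. ] 234 [-0.1082 -0.0801  0.0229] [-0.1166 -0.0896  0.0185] [-0.0124 -0.0018  0.3048]
dark [330.9 142.8] 234 [-0.1075  0.0804  0.0171] [-0.1158 -0.0018  0.0111] [-0.0124  0.0896  0.3048]
dark [177.2 209.8] 215 [-0.0353 -0.0813  0.0229] [-0.0425 -0.0907  0.018 ] [-0.0291 -0.0698  0.0248]
dark [257.  208.9] 276 [-0.0354  0.0001  0.031 ] [-0.0425 -0.0088  0.0265] [-0.0124  0.0091  0.3048]
dark [335.  210.2] 201 [-0.0353  0.0812  0.0173] [-0.0416 -0.0018  0.0125] [-0.0124  0.0895  0.3048]
dark [165.1 247.1] 166 [-0.0054 -0.0463  0.1639] [-0.0124 -0.0508  0.1554] [-0.003  -0.0018  0.3048]
dark [344.8 247.1] 165 [-0.0049  0.0425  0.1635] [-0.0124 -0.0018  0.1541] [-0.0027  0.0473  0.3048]
red [336.2 138.9] 684 mean [-0.1079  0.0847  0.0215] x,y,z rng [[-0.115, 0.0601, 0.0124], [-0.1025, 0.1009, 0.0464]]
red [340.2 209.2] 630 mean [-0.0352  0.0856  0.0234] x,y,z rng [[-0.0414, 0.0597, 0.0127], [-0.0292, 0.1004, 0.0462]]
yellow [257.4 172.3] 2131 mean [-0.0731  0.0004  0.0304] x,y,z rng [[-0.1145, -0.0184, 0.0221], [-0.0295, 0.0195, 0.0592]]
blue [178.8 172.4] 2077 mean [-0.0776 -0.08    0.0225] x,y,z rng [[-0.1146, -0.0972, 0.0139], [-0.0298, -0.0594, 0.0513]]
```

```bash
cat > g.py <<'E'
import sys;from h import *; from station import *
# usage: g.py x y capyaw z1 z2 ...  vertical tool, tool x opposite to cap
o=get_obs();x,y,w=map(float,sys.argv[1:4]);a=np.radians(w+180)
Rt=rotyaw([np.cos(a),np.sin(a),0],[0,0,-1])
for z in sys.argv[4:]: print(z,delta(o,[x,y,float(z)],Rt))
E
python3 g.py .5805 .2687 -71.2 .26 .174
```

```text
.26 ([30.6, 15.19, 12.57], [-0.0001, -0.0007, 0.0325])
.174 ([30.6, 15.19, 21.17], [-0.0001, -0.0007, 0.0325])
```

Emit:
arm_command:
  plan:
    - [[30.6,15.2,12.6,0,0,0.0325],[30.6,15.2,12.6,0,0,0.0325],[30.6,15.2,12.6,0,0,0.0325],[30.6,15.2,12.6,0,0,0.0325],[30.6,15.2,12.6,0,0,0.0325],[30.6,15.2,12.6,0,0,0.0325],[30.6,15.2,12.6,0,0,0.0325],[30.6,15.2,12.6,0,0,0.0325],[30.6,15.2,12.6,0,0,0.0325],[30.6,15.2,16,0,0,0.0325],[30.6,15.2,20,0,0,0.0325],[30.6,15.2,20,0,0,0.0325]]

```text
t: 3.2
tool_pos: [0.5765, 0.2679, 0.1767]
tool_rot: [-1.822, -2.548, 0.019]
contact_force: [-2.8, -0.3, -1.5]
opening: 0.0851
grip_force: 0.0
```

```bash
python3 snap.py w3;python3 g.py .5805 .2687 -71.2 .174
```

```text
3.25 [0.57789642 0.26772151 0.18018549] [-1.82416484 -2.54915592  0.01444924] 0.06819633459192594 [-0.43288648 -0.38908748  0.18371982]
.174 ([0.01, 0.29, 0.62], [-0.0115, -0.0003, 0.0004])
```

View pics/w3.png

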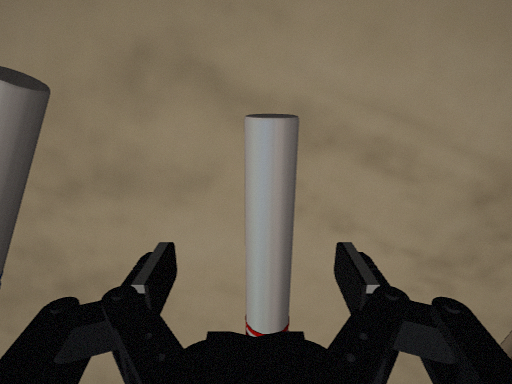

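The tube stands between the open fingers, running (272,118)→(267,330), roughly centred and parallel.

Emit:
arm_command:
  plan:
    - [[0,0,1.1,0,0,0],[0,0,1.1,0,0,0],[0,0,1.1,0,0,0],[0,0,1.1,0,0,0],[0,0,1.1,0,0,0]]

```text
t: 3.67
tool_pos: [0.5825, 0.2666, 0.1768]
tool_rot: [1.832, 2.55, 0.004]
contact_force: [-1.2, 0.8, -0.5]
opening: 0.086
grip_force: 0.0
```

Emit:
arm_command:
  plan:
    - [[0,0,0,0,0,0],[0,0,0,0,0,0],[0,0,0,0,0,0],[0,0,0,0,0,0],[0,0,0,0,0,0],[0,0,0,0,0,0],[0,0,0,0,0,0],[0,0,0,0,0,0],[0,0,0,0,0,0]]
  gripper: 1
  force: 60

```text
t: 4.42
tool_pos: [0.5818, 0.2667, 0.175]
tool_rot: [1.832, 2.552, 0.001]
contact_force: [-1.2, 0.4, 1.9]
opening: 0.024
grip_force: 59.0
```

```bash
cat > pl.py <<'E'
import sys;from h import *; from station import *
# pl.py station axial_off(tube origin along tool x) reach(tcp->axis) outs...
o=get_obs();Z=np.load("panel.npz");M=Z["M"];st=sys.argv[1]
cl=Z["D"]+M.T@[-.0717,{"red":.080,"blue":-.080}[st],0]
ax,re=map(float,sys.argv[2:4]);Rt=np.column_stack([-M[0],-M[1]*-1,-M[2]])
Rt=np.column_stack([-M[0],np.cross(-M[2],-M[0]),-M[2]])
p0=cl-Rt[:,0]*ax
print("clip",cl,"y tool",Rt[:,1])
R0=R.from_rotvec(o["tool_rot"]).as_matrix()
print("now, axis in panel frame",(M@(o["tool_pos"]+R0@[ax,0,re]-cl)).round(4), "rot err deg",np.degrees(R.from_matrix(Rt.T@R0).as_rotvec()).round(2))
for out in sys.argv[4:]: p=p0+M[2]*(float(out)+re); print(out,p.round(4),delta(o,p,Rt))
E
python3 pl.py red .0023 .162 .13 .065
python3 - <<'E'
from h import *
im,d,c=load("w3");P=pts(d,c);a=np.radians(-71.2);v=np.array([np.cos(a),np.sin(a),0])
u=np.array([-v[1],v[0],0])
s=(P-[.5805,.2687,.013])
m=(P[...,2]>.018)&(P[...,2]<.035)&(abs(s@u)<.012)&(d>0);m[240:]=0
q=s[m]@v;print(np.percentile(q,[0,.5,2]), np.median(s[m]@u), np.percentile(P[m][:,2],98))
E
```

```text
clip [ 0.62357756 -0.04865586  0.05733758] y tool [ 0.93524174  0.35400734 -0.00130278]
now, axis in panel frame [-0.297   0.0728  0.1052] rot err deg [ 0.39 27.56  2.07]
.13 [0.5768 0.0759 0.3173] ([-17.91, -6.57, -14.23], [-0.0068, -0.481, -0.0361])
.065 [0.5874 0.0478 0.2596] ([-20.92, -6.47, -8.47], [-0.0068, -0.481, -0.0361])
[-0.07459315 -0.07448099 -0.07385559] -0.00047451220373671745 0.02679044750001986
```

Emit:
arm_command:
  plan:
    - [[0,0,-4,0,0,0],[-2,-1,-8,0,-0.05,0],[-17.9,-6.6,-14.2,-0.007,-0.481,-0.036],[-17.9,-6.6,-14.2,-0.007,-0.481,-0.036],[-17.9,-6.6,-14.2,-0.007,-0.481,-0.036],[-17.9,-6.6,-14.2,-0.007,-0.481,-0.036],[-17.9,-6.6,-14.2,-0.007,-0.481,-0.036],[-17.9,-6.6,-14.2,-0.007,-0.481,-0.036],[-17.9,-6.6,-14.2,-0.007,-0.481,-0.036],[-17.9,-6.6,-14.2,-0.007,-0.481,-0.036],[-17.9,-6.6,-14.2,-0.007,-0.481,-0.036],[-17.9,-6.6,-14.2,-0.007,-0.481,-0.036]]

```text
t: 5.42
tool_pos: [0.5761, 0.0769, 0.3156]
tool_rot: [1.545, 2.242, -0.382]
contact_force: [0.7, -0.4, -0.6]
opening: 0.0238
grip_force: 59.0
```

```bash
python3 snap.py w4; python3 pl.py red .0023 .162 .13 .065
```

```text
5.4667 [0.57619752 0.07687365 0.31581016] [ 1.54492777  2.24161006 -0.38202887] 0.004222757012923696 [ 0.60208653 -0.28980038 -0.51675947]
clip [ 0.62357756 -0.04865586  0.05733758] y tool [ 0.93524174  0.35400734 -0.00130278]
now, axis in panel frame [-0.0017 -0.0004  0.1292] rot err deg [ 0.05  0.04 -0.11]
.13 [0.5768 0.0759 0.3173] ([-0.16, 0.02, -0.08], [-0.001, -0.0007, 0.002])
.065 [0.5874 0.0478 0.2596] ([-0.17, 0.03, 6.42], [-0.001, -0.0007, 0.002])
```

View pics/w4.png

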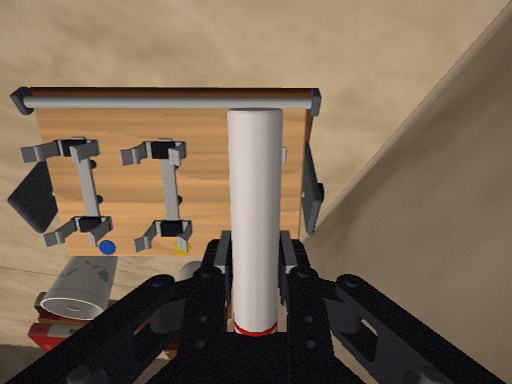

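The held tube runs (255,110)→(256,330), straight in the gripper, with the empty blue and yellow clips at its left. I'll measure how it sits in the tool.

```bash
cat > held.py <<'E'
import sys;from h import *; from station import *
o=get_obs();R0=R.from_rotvec(o["tool_rot"]).as_matrix()
im,d,c=load(sys.argv[1]);T=(pts(d,c)-o["tool_pos"])@R0
m=(abs(T[...,1])<.02)&(T[...,2]>.14)&(T[...,2]<.17)&(T[...,0]>.02)&(T[...,0]<.1)&(d>0)
q=T[m];print(m.sum(),"x end (0.5,99.5%)",np.percentile(q[:,0],[.5,99.5]).round(4))
for a in np.arange(.025,.08,.01):
    s=q[abs(q[:,0]-a)<.004]; 
    if len(s)>20: print(a.round(3),"y mid",((s[:,1].min()+s[:,1].max())/2).round(4),"w",np.ptp(s[:,1]).round(4),"ztop",np.percentile(s[:,2],3).round(4))
E
python3 held.py w4
```

```text
6419 x end (0.5,99.5%) [0.0204 0.077 ]
0.025 y mid -0.0011 w 0.0255 ztop 0.1483
0.035 y mid -0.0015 w 0.0248 ztop 0.1483
0.045 y mid -0.001 w 0.0249 ztop 0.1483
0.055 y mid -0.0012 w 0.0257 ztop 0.1483
0.065 y mid -0.0016 w 0.0251 ztop 0.1482
0.075 y mid -0.001 w 0.0253 ztop 0.1483
```

Emit:
arm_command:
  plan:
    - [[-0.2,0.1,3.5,0,0,0],[-0.2,0.1,6.4,0,0,0],[-0.2,0.1,7.2,0,0,0],[-0.2,0.1,7.6,0,0,0],[-0.2,0.1,7.8,0,0,0],[-0.2,0.1,7.8,0,0,0],[-0.2,0.1,7.8,0,0,0]]

```text
t: 6.05
tool_pos: [0.5911, 0.0413, 0.2502]
tool_rot: [1.545, 2.238, -0.379]
contact_force: [-0.4, 0.4, 1.0]
opening: 0.0242
grip_force: 59.1
```

```bash
cat > f.py <<'E'
from h import *; from station import *
o=get_obs();M=np.load("panel.npz")["M"];print("force panel xyz",(M@o["contact_force"]).round(1),"torque",(M@o["wrist_torque"]).round(2))
E
python3 f.py; python3 pl.py red .002 .1613 .05 .03
```

```text
force panel xyz [ 0.  -0.2  1.1] torque [0.   0.25 0.05]
clip [ 0.62357756 -0.04865586  0.05733758] y tool [ 0.93524174  0.35400734 -0.00130278]
now, axis in panel frame [0.0026 0.0016 0.0539] rot err deg [-0.12 -0.05  0.02]
.05 [0.5898 0.0412 0.2456] ([0.24, -0.13, 0.39], [0.0021, 0.0008, -0.0004])
.03 [0.5931 0.0326 0.2278] ([0.25, -0.13, 2.39], [0.0021, 0.0008, -0.0004])
```

Emit:
arm_command:
  plan:
    - [[0,0,0.3,0,0,0],[0,0,0.6,0,0,0],[0,0,0.8,0,0,0],[0,0,1.0,0,0,0],[0,0,1.1,0,0,0],[0,0,1.2,0,0,0],[0,0,1.2,0,0,0],[0,0,1.2,0,0,0]]

```text
t: 6.72
tool_pos: [0.5932, 0.0361, 0.2398]
tool_rot: [1.546, 2.238, -0.379]
contact_force: [-2.2, 4.9, 6.0]
opening: 0.0242
grip_force: 60.0
```

```bash
python3 f.py; python3 pl.py red .002 .1613 .03
```

```text
force panel xyz [-1.9 -0.3  7.8] torque [-0.15  0.44  0.02]
clip [ 0.62357756 -0.04865586  0.05733758] y tool [ 0.93524174  0.35400734 -0.00130278]
now, axis in panel frame [0.0028 0.0017 0.0421] rot err deg [-0.12 -0.04  0.05]
.03 [0.5931 0.0326 0.2278] ([0.27, -0.14, 1.21], [0.002, 0.0007, -0.0009])
```

Emit:
arm_command:
  plan:
    - [[0.1,0,0.1,0,0,0],[0.2,0,0.2,0,0,0],[0.2,0,0.3,0,0,0],[0.2,0,0.4,0,0,0],[0.2,0,0.4,0,0,0],[0.2,0,0.4,0,0,0]]

```text
t: 7.22
tool_pos: [0.5935, 0.0356, 0.2358]
tool_rot: [1.545, 2.236, -0.38]
contact_force: [-2.4, 2.3, 7.7]
opening: 0.0239
grip_force: 60.0
```

```bash
python3 f.py; python3 pl.py red .002 .1613 .03
```

```text
force panel xyz [ 0.9 -1.4  8.2] torque [-0.21  0.03  0.02]
clip [ 0.62357756 -0.04865586  0.05733758] y tool [ 0.93524174  0.35400734 -0.00130278]
now, axis in panel frame [0.0017 0.0018 0.0383] rot err deg [-0.12 -0.13  0.06]
.03 [0.5931 0.0326 0.2278] ([0.13, -0.15, 0.83], [0.0021, 0.0022, -0.001])
```

Emit:
arm_command:
  plan:
    - [[0,0,0.1,0,0,0],[0,0,0.2,0,0,0],[0,0,0.3,0,0,0],[0,0,0.3,0,0,0],[0,0,0.3,0,0,0]]

```text
t: 7.63
tool_pos: [0.5937, 0.0341, 0.2316]
tool_rot: [1.545, 2.238, -0.38]
contact_force: [2.7, -1.1, 1.8]
opening: 0.024
grip_force: 59.4
```

```bash
python3 f.py; python3 pl.py red .002 .1613 .03
```

```text
force panel xyz [2.6 2.1 0.6] torque [ 0.31 -0.17 -0.03]
clip [ 0.62357756 -0.04865586  0.05733758] y tool [ 0.93524174  0.35400734 -0.00130278]
now, axis in panel frame [0.0009 0.0014 0.0339] rot err deg [-0.1  -0.08  0.02]
.03 [0.5931 0.0326 0.2278] ([0.07, -0.11, 0.39], [0.0018, 0.0014, -0.0003])
```

Emit:
arm_command:
  plan:
    - [[0,0,0.1,0,0,0],[0,0,0.2,0,0,0],[0,0,0.3,0,0,0],[0,0,0.3,0,0,0],[0,0,0.3,0,0,0]]

```text
t: 8.05
tool_pos: [0.5938, 0.0332, 0.2281]
tool_rot: [1.545, 2.239, -0.379]
contact_force: [5.2, 1.3, -0.4]
opening: 0.024
grip_force: 59.4
```

```bash
python3 f.py; python3 pl.py red .002 .1613 .03
```

```text
force panel xyz [ 0.3  5.3 -0.6] torque [ 0.94  0.2  -0.05]
clip [ 0.62357756 -0.04865586  0.05733758] y tool [ 0.93524174  0.35400734 -0.00130278]
now, axis in panel frame [-0.0002  0.0012  0.0304] rot err deg [-0.09  0.02 -0.  ]
.03 [0.5931 0.0326 0.2278] ([-0.02, -0.09, 0.04], [0.0015, -0.0003, 0.0001])
```

Emit:
arm_command:
  plan:
    - [[0,0.1,0.05,0,0,0],[0,0.1,0.1,0,0,0],[0,0.1,0.15,0,0,0],[0,0.1,0.15,0,0,0]]

```text
t: 8.38
tool_pos: [0.5946, 0.0333, 0.228]
tool_rot: [1.548, 2.24, -0.382]
contact_force: [-3.4, 6.7, 10.7]
opening: 0.0239
grip_force: 60.5
```

```bash
python3 f.py; python3 pl.py red .002 .1613 .03
```

```text
force panel xyz [-1.7 -0.8 13. ] torque [-0.28  0.45 -0.04]
clip [ 0.62357756 -0.04865586  0.05733758] y tool [ 0.93524174  0.35400734 -0.00130278]
now, axis in panel frame [-0.0002  0.0014  0.0302] rot err deg [0.1  0.03 0.02]
.03 [0.5931 0.0326 0.2278] ([-0.01, -0.17, 0.02], [-0.0018, -0.0006, -0.0003])
```

Emit:
arm_command:
  plan:
    - [[0,0,0.05,0,0,0],[0,0,0.05,0,0,0],[0,0,0.05,0,0,0]]

```text
t: 8.63
tool_pos: [0.5946, 0.0333, 0.2279]
tool_rot: [1.548, 2.24, -0.382]
contact_force: [-6.4, 7.9, 13.0]
opening: 0.0239
grip_force: 60.8
```

```bash
python3 f.py; python3 pl.py red .002 .1613 .03
```

```text
force panel xyz [-2.5 -3.2 16. ] torque [-0.57  0.56 -0.06]
clip [ 0.62357756 -0.04865586  0.05733758] y tool [ 0.93524174  0.35400734 -0.00130278]
now, axis in panel frame [-0.0002  0.0014  0.0301] rot err deg [0.11 0.04 0.03]
.03 [0.5931 0.0326 0.2278] ([-0.01, -0.17, 0.01], [-0.0019, -0.0006, -0.0005])
```

Emit:
arm_command:
  plan:
    - [[0,0,-0.2,0,0,0],[0,0,-0.2,0,0,0]]

```text
t: 8.8
tool_pos: [0.5943, 0.0335, 0.228]
tool_rot: [1.546, 2.24, -0.381]
contact_force: [1.5, 3.3, 2.7]
opening: 0.0242
grip_force: 59.5
```

Emit:
arm_command:
  plan:
    - [[0,0,0,0,0,0],[0,0,0,0,0,0],[0,0,0,0,0,0],[0,0,0,0,0,0],[0,0,-3,0,0,0],[0,0,-6,0,0,0],[0,0,-10,0,0,0],[0,0,-13,0,0,0],[0,0,-13,0,0,0],[0,0,-13,0,0,0]]
  gripper: -0.4

```text
t: 9.63
tool_pos: [0.5736, 0.0902, 0.3457]
tool_rot: [1.545, 2.237, -0.377]
contact_force: [-0.7, -0.3, -0.9]
opening: 0.0598
grip_force: 0.0
```

```bash
python3 snap.py w5; python3 f.py
python3 - <<'E'
from h import *
im,d,c=load("w5");Z=np.load("panel.npz");M=Z["M"];L=(pts(d,c)-(Z["D"]+M.T@[-.0717,.08,0]))@M.T
m=(abs(L[...,1])<.018)&(L[...,2]>.033)&(L[...,2]<.055)&(abs(L[...,0])<.11)&(d>0)
q=L[m];print(m.sum(),np.percentile(q[:,0],[.5,99.5]))
for a in np.arange(-.075,.09,.01):
    s=q[abs(q[:,0]-a)<.004]
    if len(s)>20: print(a.round(3),"y",s[:,1].mean().round(4),"top z",np.percentile(s[:,2],90).round(4))
E
python3 g.py .4305 .2442 -98.9 .3 .26 .174
```

```text
9.6833 [0.57317988 0.08972189 0.34342182] [ 1.54613188  2.23954029 -0.38100639] 0.037220601571766807 [ 0.02176814 -0.59263339  0.0939768 ]
force panel xyz [ 0.5 -0.2 -0.2] torque [ 0.    0.22 -0.03]
4231 [-0.07466863  0.07616166]
-0.075 y 0.0007 top z 0.043
-0.065 y 0.0008 top z 0.0432
-0.055 y 0.0008 top z 0.0432
-0.045 y 0.0004 top z 0.0431
-0.035 y -0.0001 top z 0.043
-0.025 y 0.0005 top z 0.0431
-0.015 y 0.0008 top z 0.043
-0.005 y 0.0008 top z 0.043
0.005 y 0.0007 top z 0.043
0.015 y 0.0007 top z 0.0431
0.025 y 0.0006 top z 0.043
0.035 y 0.0 top z 0.0431
0.045 y 0.0005 top z 0.0432
0.055 y 0.0006 top z 0.0435
0.065 y 0.0004 top z 0.0434
0.075 y 0.0004 top z 0.0435
.3 ([19.3, -7.87, -5.16], [0.1229, 0.4705, 0.5075])
.26 ([21.15, -7.86, -1.61], [0.1229, 0.4705, 0.5075])
.174 ([25.13, -7.85, 6.01], [0.1229, 0.4705, 0.5075])
```

View pics/w5.png

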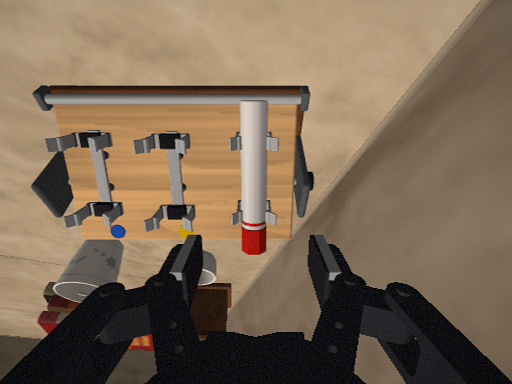

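The red tube lies level in both clips, (254,100)→(254,250), its cap beyond the upper clip. It is midway and the top height is uniform, so now the blue one.

Emit:
arm_command:
  plan:
    - [[21.2,-7.9,-1.6,0.123,0.4705,0.5075],[21.2,-7.9,-1.6,0.123,0.4705,0.5075],[21.2,-7.9,-1.6,0.123,0.4705,0.5075],[21.2,-7.9,-1.6,0.123,0.4705,0.5075],[21.2,-7.9,-1.6,0.123,0.4705,0.5075],[21.2,-7.9,-1.6,0.123,0.4705,0.5075],[21.2,-7.9,-1.6,0.123,0.4705,0.5075],[23,-7.9,1.9,0.123,0.4705,0.5075],[24.7,-7.9,5.2,0.123,0.4705,0.5075],[24.7,-7.9,5.2,0.123,0.4705,0.5075],[24.7,-7.9,5.2,0.123,0.4705,0.5075],[24.7,-7.9,5.2,0.123,0.4705,0.5075]]
  gripper: -1

```text
t: 10.68
tool_pos: [0.4311, 0.2434, 0.1838]
tool_rot: [2.387, 2.041, -0.0]
contact_force: [-0.4, 0.3, -0.0]
opening: 0.0854
grip_force: 0.0
```

```bash
python3 snap.py w6;python3 g.py .4305 .2442 -98.9 .175;  python3 - <<'E'
from h import *
im,d,c=load("w6");P=pts(d,c);a=np.radians(-98.9);v=np.array([np.cos(a),np.sin(a),0])
u=np.array([-v[1],v[0],0]);s=(P-[.4305,.2442,.013])
m=(P[...,2]>.018)&(P[...,2]<.035)&(abs(s@u)<.014)&(d>0);m[240:]=0
q=s[m]@v;print(np.percentile(q,[0,.5,2]))
for b in(-.07,-.055,-.04,-.025):
    k=abs(q-b)<.004;print(b,(s[m][k]@u).mean().round(4))
E
```

```text
10.7333 [0.43156689 0.24376173 0.18495248] [2.38672613 2.04077283 0.00361758] 0.01786898722272995 [ 0.3445013  -0.66376064  0.45312435]
.175 ([0.03, -0.11, 0.99], [0.0025, -0.0009, -0.0006])
[-0.07422826 -0.07415763 -0.073437  ]
-0.07 -0.0003
-0.055 -0.0001
-0.04 -0.0002
-0.025 -0.0002
```

Emit:
arm_command:
  plan:
    - [[0,-0.1,1.0,0,0,0],[0,-0.1,1.0,0,0,0],[0,-0.1,1.0,0,0,0],[0,-0.1,1.0,0,0,0]]

```text
t: 11.07
tool_pos: [0.4294, 0.2441, 0.1737]
tool_rot: [2.387, 2.042, 0.001]
contact_force: [-0.2, 0.4, 1.1]
opening: 0.0853
grip_force: 0.0
```

Emit:
arm_command:
  plan:
    - [[0,0,0,0,0,0],[0,0,0,0,0,0],[0,0,0,0,0,0],[0,0,0,0,0,0],[0,0,0,0,0,0],[0,0,0,0,0,0],[0,0,0,0,0,0],[0,0,0,0,0,0],[0,0,0,0,0,0]]
  gripper: 1
  force: 60

```text
t: 11.82
tool_pos: [0.4296, 0.2441, 0.1735]
tool_rot: [2.387, 2.042, 0.001]
contact_force: [0.6, -0.9, 3.7]
opening: 0.0241
grip_force: 60.6
```

```bash
python3 pl.py blue 0 .162 .13 .065
```

```text
clip [ 0.47393889 -0.10529703  0.05754603] y tool [ 0.93524174  0.35400734 -0.00130278]
now, axis in panel frame [-0.3249  0.0824  0.1178] rot err deg [ 7.01 26.97 29.09]
.13 [0.4264 0.0212 0.3164] ([-22.07, 3.15, -14.29], [-0.1224, -0.4707, -0.5077])
.065 [ 0.437  -0.007   0.2588] ([-24.69, 4.63, -8.53], [-0.1224, -0.4707, -0.5077])
```

Emit:
arm_command:
  plan:
    - [[0,0,-4,0,0,0],[-2,0,-8,0,0,0],[-22.1,3.15,-14.3,-0.122,-0.471,-0.508],[-22.1,3.15,-14.3,-0.122,-0.471,-0.508],[-22.1,3.15,-14.3,-0.122,-0.471,-0.508],[-22.1,3.15,-14.3,-0.122,-0.471,-0.508],[-22.1,3.15,-14.3,-0.122,-0.471,-0.508],[-22.1,3.15,-14.3,-0.122,-0.471,-0.508],[-22.1,3.15,-14.3,-0.122,-0.471,-0.508],[-22.1,3.15,-14.3,-0.122,-0.471,-0.508],[-22.1,3.15,-14.3,-0.122,-0.471,-0.508],[-22.1,3.15,-14.3,-0.122,-0.471,-0.508]]

```text
t: 12.82
tool_pos: [0.426, 0.0217, 0.3151]
tool_rot: [1.546, 2.243, -0.383]
contact_force: [-0.0, 1.0, -0.6]
opening: 0.0245
grip_force: 59.0
```

```bash
python3 snap.py w7; python3 held.py w7; python3 pl.py blue 0 .1613 .13 .055
```

```text
12.8667 [0.42603207 0.02169839 0.31519156] [ 1.54543808  2.2427551  -0.38303605] 0.00447181647574466 [-0.58069473  1.308702    0.48545909]
6398 x end (0.5,99.5%) [0.0204 0.0753]
0.025 y mid -0.0012 w 0.0255 ztop 0.1468
0.035 y mid -0.0015 w 0.0252 ztop 0.1467
0.045 y mid -0.0018 w 0.0248 ztop 0.1467
0.055 y mid -0.0016 w 0.0255 ztop 0.1467
0.065 y mid -0.0019 w 0.0252 ztop 0.1467
0.075 y mid -0.0019 w 0.0245 ztop 0.1469
clip [ 0.47393889 -0.10529703  0.05754603] y tool [ 0.93524174  0.35400734 -0.00130278]
now, axis in panel frame [-0.0013 -0.0005  0.1299] rot err deg [ 0.12  0.08 -0.14]
.13 [0.4265 0.0209 0.3158] ([-0.11, 0.02, -0.01], [-0.0021, -0.0015, 0.0024])
.055 [ 0.4387 -0.0116  0.2493] ([-0.12, 0.03, 7.49], [-0.0021, -0.0015, 0.0024])
```

Emit:
arm_command:
  plan:
    - [[0,0.2,3.5,0,0,0.012],[0,0.2,6,0,0,0.012],[0,0.2,7,0,0,0.012],[0,0.2,7.4,0,0,0.012],[0,0.2,7.5,0,0,0.012],[0,0.2,7.5,0,0,0.012],[0,0.2,7.5,0,0,0.012],[0,0.2,7.5,0,0,0.012]]

```text
t: 13.53
tool_pos: [0.4406, -0.0107, 0.251]
tool_rot: [1.557, 2.228, -0.377]
contact_force: [0.5, 1.0, -0.4]
opening: 0.0239
grip_force: 59.0
```

```bash
python3 f.py; python3 pl.py blue .0003 .1597 .036
```

```text
force panel xyz [-0.8  0.8  0. ] torque [-0.01  0.32 -0.03]
clip [ 0.47393889 -0.10529703  0.05754603] y tool [ 0.93524174  0.35400734 -0.00130278]
now, axis in panel frame [0.0005 0.0023 0.0582] rot err deg [-0.06 -0.07  0.67]
.036 [ 0.4422 -0.0208  0.2312] ([0.04, -0.21, 2.22], [0.001, 0.0012, -0.0116])
```

Emit:
arm_command:
  plan:
    - [[0,-0.05,0.3,0,0,0],[0,-0.05,0.6,0,0,0],[0,-0.05,0.8,0,0,0],[0,-0.05,1.0,0,0,0],[0,-0.05,1.1,0,0,0],[0,-0.05,1.2,0,0,0],[0,-0.05,1.2,0,0,0],[0,-0.05,1.2,0,0,0]]

```text
t: 14.2
tool_pos: [0.4423, -0.0164, 0.2404]
tool_rot: [1.558, 2.228, -0.378]
contact_force: [-2.3, 3.6, 7.2]
opening: 0.0243
grip_force: 60.0
```

```bash
python3 f.py; python3 pl.py blue .0003 .1597 .036
```

```text
force panel xyz [-0.3 -0.9  8.3] torque [-0.18  0.36  0.02]
clip [ 0.47393889 -0.10529703  0.05754603] y tool [ 0.93524174  0.35400734 -0.00130278]
now, axis in panel frame [0.0009 0.0017 0.0461] rot err deg [-0.01 -0.08  0.69]
.036 [ 0.4422 -0.0208  0.2312] ([0.07, -0.17, 1.01], [0.0003, 0.0014, -0.0121])
```

Emit:
arm_command:
  plan:
    - [[0.05,0,0.1,0,0,0],[0.05,0,0.2,0,0,0],[0.05,0,0.3,0,0,0],[0.05,0,0.4,0,0,0],[0.05,0,0.5,0,0,0],[0.05,0,0.5,0,0,0],[0.05,0,0.5,0,0,0]]

```text
t: 14.78
tool_pos: [0.4429, -0.0184, 0.2353]
tool_rot: [1.557, 2.228, -0.378]
contact_force: [1.1, -0.1, 4.1]
opening: 0.0239
grip_force: 59.6
```

```bash
python3 f.py; python3 pl.py blue .0003 .1597 .036
```

```text
force panel xyz [2.4 1.  3.4] torque [ 0.1  -0.17 -0.02]
clip [ 0.47393889 -0.10529703  0.05754603] y tool [ 0.93524174  0.35400734 -0.00130278]
now, axis in panel frame [0.0005 0.0016 0.0406] rot err deg [-0.02 -0.11  0.66]
.036 [ 0.4422 -0.0208  0.2312] ([0.01, -0.15, 0.46], [0.0003, 0.0019, -0.0116])
```

Snapped past; on toward the stop.

Emit:
arm_command:
  plan:
    - [[0,0.05,0.1,0,0,0],[0,0.05,0.2,0,0,0],[0,0.05,0.3,0,0,0],[0,0.05,0.4,0,0,0],[0,0.05,0.4,0,0,0],[0,0.05,0.4,0,0,0]]

```text
t: 15.28
tool_pos: [0.4434, -0.0195, 0.2307]
tool_rot: [1.559, 2.23, -0.378]
contact_force: [0.6, 3.8, 4.0]
opening: 0.0243
grip_force: 59.7
```

```bash
python3 f.py; python3 pl.py blue .0003 .1597 .036
```

```text
force panel xyz [-1.1  1.9  5.1] torque [ 0.29  0.42 -0.09]
clip [ 0.47393889 -0.10529703  0.05754603] y tool [ 0.93524174  0.35400734 -0.00130278]
now, axis in panel frame [-0.0011  0.0015  0.0359] rot err deg [0.05 0.04 0.65]
.036 [ 0.4422 -0.0208  0.2312] ([-0.1, -0.16, -0.01], [-0.001, -0.0007, -0.0113])
```

Emit:
arm_command:
  plan:
    - [[0,0.03,0.05,0,0,0],[0,0.03,0.1,0,0,0],[0,0.03,0.1,0,0,0],[0,0.03,0.1,0,0,0]]

```text
t: 15.62
tool_pos: [0.4438, -0.0195, 0.2306]
tool_rot: [1.56, 2.23, -0.38]
contact_force: [-5.5, 9.3, 11.5]
opening: 0.024
grip_force: 60.7
```

```bash
python3 f.py; python3 pl.py blue .0003 .1597 .036
```

```text
force panel xyz [-4.1 -1.8 15.1] torque [-0.37  0.87 -0.02]
clip [ 0.47393889 -0.10529703  0.05754603] y tool [ 0.93524174  0.35400734 -0.00130278]
now, axis in panel frame [-0.001   0.0015  0.0357] rot err deg [0.14 0.07 0.67]
.036 [ 0.4422 -0.0208  0.2312] ([-0.08, -0.19, -0.02], [-0.0024, -0.0011, -0.0116])
```

Firm stop reached: 15 N and no further travel. I'll relax, release and back out.

Emit:
arm_command:
  plan:
    - [[0,0,-0.2,0,0,0],[0,0,-0.2,0,0,0]]

```text
t: 15.78
tool_pos: [0.4432, -0.019, 0.2311]
tool_rot: [1.558, 2.23, -0.379]
contact_force: [3.3, 1.6, -0.7]
opening: 0.0242
grip_force: 59.5
```

Emit:
arm_command:
  plan:
    - [[0,0,0,0,0,0],[0,0,0,0,0,0],[0,0,0,0,0,0],[0,0,0,0,0,0],[0,0,-3,0,0,0],[0,0,-6,0,0,0],[0,0,-10,0,0,0],[0,0,-13,0,0,0],[0,0,-13,0,0,0],[0,0,-13,0,0,0],[0,0,-13,0,0,0]]
  gripper: -0.4

```text
t: 16.7
tool_pos: [0.4223, 0.0372, 0.3462]
tool_rot: [1.559, 2.231, -0.38]
contact_force: [-0.7, 0.0, -1.4]
opening: 0.0598
grip_force: 0.0
```

```bash
python3 snap.py w8; python3 f.py
python3 - <<'E'
from h import *
im,d,c=load("w8");Z=np.load("panel.npz");M=Z["M"]
for st,y in(("red",.08),("blue",-.08)):
    L=(pts(d,c)-(Z["D"]+M.T@[-.0717,y,0]))@M.T
    m=(abs(L[...,1])<.018)&(L[...,2]>.033)&(L[...,2]<.062)&(abs(L[...,0])<.11)&(d>0)
    q=L[m];print(st,m.sum(),np.percentile(q[:,0],[.5,99.5]))
    for a in np.arange(-.07,.08,.02):
        s=q[abs(q[:,0]-a)<.004]
        if len(s)>20: print(a.round(3),"y",s[:,1].mean().round(4),"top z",np.percentile(s[:,2],90).round(4))
E
```

```text
16.75 [0.42212576 0.03698129 0.34536903] [ 1.55950029  2.23145708 -0.3816909 ] 0.012215271220041167 [ 0.50814285 -0.31456565 -0.70178465]
force panel xyz [ 0.1  0.4 -0.8] torque [0.04 0.23 0.06]
red 4312 [-0.07492438  0.07645995]
-0.07 y -0.0033 top z 0.0433
-0.05 y -0.0033 top z 0.0431
-0.03 y -0.0017 top z 0.0429
-0.01 y -0.0034 top z 0.043
0.01 y -0.0033 top z 0.0428
0.03 y -0.0017 top z 0.0426
0.05 y -0.0029 top z 0.0429
0.07 y -0.0035 top z 0.0431
blue 4400 [-0.07587234  0.0754182 ]
-0.07 y 0.0008 top z 0.0487
-0.05 y 0.0007 top z 0.0488
-0.03 y 0.0005 top z 0.0485
-0.01 y 0.0008 top z 0.0486
0.01 y 0.001 top z 0.0486
0.03 y 0.0003 top z 0.0485
0.05 y 0.0005 top z 0.0489
0.07 y 0.0002 top z 0.049
```

View pics/w8.png

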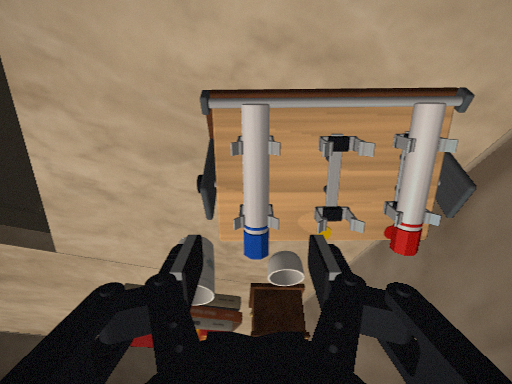

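Both tubes lie level, centred and home in their clips: blue at (256,105)→(256,255), red at (428,105)→(404,250). The gripper is clear of everything, so I'm handing in.

```bash
python3 -c "
from station import *
print(finish_job())"
```

```text
the job is handed in; nothing more can be done
None
```

Both tubes are in the clips of their cap's colour, cap up the slope, midway within about 1 mm; each clicked and was pressed to a firm stop at 15–16 N, and the job was handed in at about 17 s.

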